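# Lock a jade slab under the snap covers of a sloping viewing stand

## Robot

A 7-joint arm with a two-finger parallel gripper is mounted at the origin on the work surface. World frame = base frame: x ahead of the robot, y to its left, z up, the work surface at z = 0. Lengths are in m, angles in rad, forces in N, time in s.
With the tool pointing down it reaches from about 0.4 to 0.85 m from the base axis. Payload 4.5 kg.
Tool frame: the origin (TCP) lies at the very end of the fingers, on their centre line; the grasp point (between the pads) lies 19 mm behind it; z points along the fingers, y is the line along which they close (so a half turn about z gives the same grasp; the last joint's range is limited). The gripper opens to 88 mm and grips with 3 to 60 N. Pads are 18 mm wide; open, the fingers measure 123 mm over their backs; the gripper's body (75 mm by 187 mm) begins 45 mm behind the grasp point.
Start: joints at [-1.179, 0.689, -0.195, 1.565, 0.157, 0.902, -0.215], TCP at [0.219, 0.585, 0.239] pointing down, gripper open.
Joint ranges: [-3.01, 3.01], [-0.46, 2.08], [-1.47, 1.51], [0.13, 2.56], [-1, 4.14], [0.04, 2.09], [-2.66, 2.66]. Speed limits (rad/s): [2.57, 2.57, 3.14, 3.14, 3.14, 3.14, 3.14].

## Interface

Orientations are given as a unit quaternion [x, y, z, w].
In Python, from plant import r gives the robot as it stands. The module is installed in compiled form; this text tells all that it offers.
- The arm moves only by the shell command python3 -m pendant 'ROWS' [FORCE]. ROWS is JSON, one flat list of numbers, 7 for each row, row after row: the opening, from 0 (shut) to 1 (fully open), then the shift along the tool's x, y, z scaled (see below), then the turn, a rotation vector about the tool's x, y, z scaled (see below). A call has 1 to 12 rows; each row is the pose to reach, as a shift and turn from the pose commanded when the call began, along the tool's axes at that moment; what a row does not reach only later rows make up. The controller multiplies each number of a shift by 0.15 m and each number of a turn by pi/2 rad. A row lasts 1/10 s, in which the tool goes at most 50 mm and 8.59 degrees, less where a joint would pass 70% of its speed; a pose out of reach is approached as far as the arm can. A call with a number of a shift or a turn outside -1 to 1 is refused whole. A call with a gripper value outside its range is refused whole. The fingers move at their own pace and stop on an object; FORCE is the grip in N (left out, the last holds). Time passes only in rows, so rows that repeat a pose let the fingers close. It gives the time, the measured TCP pose, the force, the opening and the grip force at its end, in the units of the state.
- r.get_state(): the state, without advancing time (a new reading comes with each control period).
- r.snapshot(name): name is "scene" or "side" or "wrist"; returns a dict with "img" (420x560x3 uint8, red, green, blue), "mtx" (3x3 intrinsics, pixels), "cam_to_world" (4x4, takes a point from camera to world coordinates). Camera axes: x right, y up, looking along -z (the intrinsics and any distortion apply to the point x, -y, -z); pixel columns grow to the right and rows downward; lengths in m; the calibration is good to about 2 mm. A picture is of the moment at which its call begins. There is no depth.
- r.finish_job(): hands the job in; it is judged then, once.
The state is a dict: "clock": time; "q": joint angles; "qd": joint speeds; "joint_torque": joint torques, N m; "tool_pos": TCP position; "eef_rot": TCP orientation; "contact_force": force on the tool from outside, world axes, zero at the start; "moment": the same for the moment, N m; "opening": opening from 0.0 (shut) to 1.0 (fully open); "finger_force": force on a finger pad.
Only numpy, scipy, OpenCV 4.12 (cv2) and the standard library are available. Lean on these libraries where they do the work, as an engineer would, in place of code of your own. Each camera call takes 0.05 s, during which the arm holds its last target. There are 200 camera calls.

## Task

Pick up the green jade slab with the pale polished window and lay it, window side up, flat on the sloping bed of the grey viewing stand, between the black stops and rails; keep hold of it until it lies flat on the slope, do not let it drop or flop over. Then press both hinged covers down over its ends until their catches hold them fully shut. Leave the other things on the desk where they are.

Things in the scene. Friction and masses are not known exactly. Their poses are not given: they have to be found in the camera images.
- jade: Sawn jade slab: dark green, brown band round its edge, pale green oval window on top. 100 mm long (x), octagonal ends, 58 mm wide (y; long side faces flat and parallel over the middle 60 mm), 26 mm thick, 0.3 to 0.55 kg. Origin: centre of its underside, z up through the window. Starts window up on the flat 3 mm desk mat. Either way round lengthwise is right.
- bed: Sloping bed of the grey stand: fixed aluminium plate 100 x 190 mm, dark pad where the slab goes, slope 30 degrees. Origin: centre of its top face, 83 mm above the table; the slab's underside centre belongs there. z: normal out of the bed, x: up the slope, y: level, along the slab's length. Two black stops, 9 mm high, at the low edge: inner faces x = -33 mm, 18 mm wide, at y = +-36 mm.
- rail_left (a point): Middle of the top of the black side rail at the bed's +y side: 8 mm high, 50 mm long in x, inner face at y = +58 mm in the bed's frame. Its mirror image stands at y = -58 mm; the slab lies between the two. The bed's upslope side has no stop.
- post_left (a point): Centre of the top of the +y catch post, a dark steel block fixed to the upslope side of the bed: x = 49 to 65 mm, 22 mm wide in y, centred at y = +40 mm, top 54 mm above the bed (bed frame). Its mirror image stands at y = -40 mm.
- cover_left (a joint): Angle of the cover at the bed's +y end: 0 fully shut (parallel to the bed), 1.2 to 1.35 rad open as found. To shut it push its outer face inwards and down. A light spring (1.5 N) lifts it back to 0.85 rad or more unless a brass bead has snapped under a sprung catch: resistance from about 0.33 rad, past by 0.1 rad, up to 12 N at the pad. Pressed right down it stays at 0 to 0.05.
- cover_right (a joint): The same for the mirrored cover at the bed's -y end: 0 fully shut, 1.2 to 1.35 rad open as found. It shuts and catches in the same way.
- hinge_left (a point): Middle of the hinge line of the +y cover, which runs along the bed's x at y = +85 mm, z = 30 mm in the bed's frame (the other: y = -85 mm). The cover is a cream leaf, 72 mm along x, reaching 60 mm inwards from the hinge line to a black free edge; its outer face lies 6 mm outside the hinge line, so when shut it is 36 mm above the bed.
- pad_left (a point): Centre of the orange 32 x 26 mm pad on the outer face of the +y cover, 34 mm from its hinge line.
- pad_right (a point): Centre of the orange pad on the outer face of the -y cover, 34 mm from its hinge line.
- rough_stone: Brown rough stone without a window, about 95 x 60 x 36 mm, loose, to be left alone. Origin near the centre of its underside.
- ruler: Brass ruler 200 x 18 x 4 mm, loose, to be left alone. Origin at the centre of its underside, x along it.
- torch: Black and aluminium pocket torch 115 mm long (x), 34 mm thick, loose, to be left alone. Origin at the middle of its underside.
- loupe: Black round loupe 44 mm across, 22 mm high, with a flat steel handle to 65 mm along its x, loose, to be left alone. Origin at the centre of the round part's underside.
- pencil: Dark teal pencil 160 mm long (x), 8 mm thick, loose, to be left alone. Origin at the middle of its underside.

How it is judged:
On the way, in this order (a step that is already met when the one before it is completed fails the run):
1. the jade slab lies flat on the sloping bed, window up, while the fingers still hold it (x of jade in the frame of bed between -0.012 and 0.012 m and y of jade in the frame of bed between -0.014 and 0.014 m and z of jade in the frame of bed between -0.004 and 0.006 m and angle between the z axis of jade and the z axis of bed, either way round below 0.09 rad and angle between jade's own z axis and vertical below 0.8 rad and contact force between the fingers and jade above 1 N and angle between the x axis of jade and the y axis of bed, either way round below 0.2 rad), for 0.1 s.
2. both covers are shut past their catches over the slab (value of joint each of cover_left, cover_right below 0.12 rad and x of jade in the frame of bed between -0.012 and 0.012 m and y of jade in the frame of bed between -0.014 and 0.014 m and z of jade in the frame of bed between -0.004 and 0.006 m and angle between the z axis of jade and the z axis of bed, either way round below 0.09 rad and angle between jade's own z axis and vertical below 0.8 rad and angle between the x axis of jade and the y axis of bed, either way round below 0.2 rad), for 0.2 s.
At the end, for the whole second after the job is handed in: The jade slab lies at rest flat on the bed (within 6 mm and 0.09 rad of it), window up, its centre within 12 mm of the bed's centre along the slope and 14 mm across it, lengthwise between the rails, and both covers are held shut by their catches (each within 0.12 rad of fully shut) (all of step 2 and linear speed of jade below 0.02 m/s); the robot touches nothing.
It fails at once if the rough stone, ruler, torch, loupe or pencil is pushed more than 20 mm from its place (distance of any of rough_stone, ruler, torch, loupe, pencil from where it was at the start of the episode above 0.02 m).
It also fails if it takes over 67 s, if anything falls off the work surface, if the arm or the gripper's body presses on something with over 40 N, if the wrist force passes 120 N, or if a joint passes its speed limit or range.

## Working session

There is one attempt and no reset: what is moved stays moved. The work goes in short steps, Python scripts to look and compute and a shell command to move; the robot and the scene stay as the last step left them, time stands still between calls to the robot, and variables do not carry over. Pictures are saved under pics/ and viewed, at most 12 in all, crops included, and the job is handed in when it is done.

```bash
mkdir -p pics; python3 - <<'E'
from plant import r
import cv2,numpy as np,json
for n in("scene","side","wrist"):
    s=r.snapshot(n); cv2.imwrite(f"pics/{n}0.png",s["img"][...,::-1]); np.savez(f"pics/{n}0.npz",**{k:s[k] for k in("img","mtx","cam_to_world")})
    print(n,{k:(np.round(v,3).tolist() if hasattr(v,'shape') else v) for k,v in s.items() if k!="img"})
s=r.get_state();print(s)
a=[cv2.imread(f"pics/{n}0.png") for n in("scene","side")]
E
```

```text
scene {'mtx': [[455.861, 0.0, 279.856], [0.0, 455.861, 215.555], [0.0, 0.0, 1.0]], 'cam_to_world': [[0.553, -0.533, 0.641, 1.356], [0.833, 0.365, -0.416, -0.507], [-0.012, 0.764, 0.646, 0.848], [0.0, 0.0, 0.0, 1.0]]}
side {'mtx': [[490.744, 0.0, 284.215], [0.0, 490.744, 220.981], [0.0, 0.0, 1.0]], 'cam_to_world': [[0.996, 0.047, -0.076, 0.543], [-0.088, 0.696, -0.712, -0.679], [0.02, 0.716, 0.698, 0.759], [0.0, 0.0, 0.0, 1.0]]}
wrist {'mtx': [[309.6, 0.0, 278.821], [0.0, 309.6, 205.817], [0.0, 0.0, 1.0]], 'cam_to_world': [[0.35, -0.891, -0.289, 0.143], [0.937, 0.332, 0.109, 0.614], [-0.001, -0.309, 0.951, 0.385], [0.0, 0.0, 0.0, 1.0]]}
{'clock': 0.15, 'q': array([-1.1791951 ,  0.68980862, -0.19454302,  1.56605717,  0.15729577,
        0.90252246, -0.2150838 ]), 'qd': array([-0.00076825, -0.00402618, -0.00028526, -0.00306268, -0.00080541,
       -0.00137896,  0.00189336]), 'joint_torque': array([-8.26592186e-04, -5.27865422e+01, -1.26881987e+00, -1.53587455e+01,
       -5.25750057e-02,  3.88464454e-03,  1.15210596e-04]), 'tool_pos': array([0.21874539, 0.58496961, 0.23809666]), 'eef_rot': array([ 1.77905930e-01,  9.84047248e-01, -6.98178787e-04, -8.05271133e-05]), 'contact_force': array([ 0.58092359, -0.91898176, -0.36696562]), 'moment': array([-0.04780642,  0.01872519, -0.02862453]), 'finger_force': 0.0, 'opening': 1.0004269132420551}
```

View pics/scene0.png

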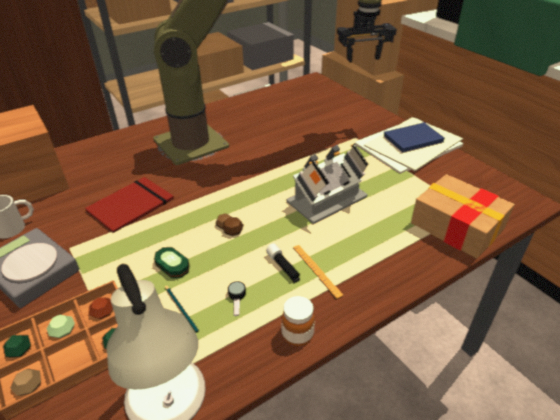

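View pics/side0.png

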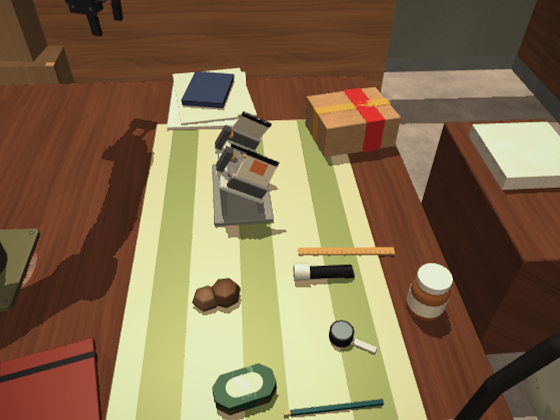

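Scene: jade at about (172,262), stand at (328,185), rough stone (230,224). Side: jade (245,388), stand (243,175), one orange pad visible at (259,168). I'll enlarge the stand and measure the jade.

```bash
cat > h.py <<'E'
import numpy as np,cv2
from scipy.spatial.transform import Rotation as R
from plant import r
def load(n): return dict(np.load(f"pics/{n}.npz"))
def snap(n,name):
    s=r.snapshot(n); cv2.imwrite(f"pics/{name}.png",s["img"][...,::-1]); np.savez(f"pics/{name}.npz",**{k:s[k] for k in("img","mtx","cam_to_world")}); return s
def ray(s,uv):
    K,T=s["mtx"],s["cam_to_world"]; d=np.array([(uv[0]-K[0,2])/K[0,0],-(uv[1]-K[1,2])/K[1,1],-1])
    d=T[:3,:3]@d; return T[:3,3],d/np.linalg.norm(d)
def plane(s,uv,z):
    o,d=ray(s,uv); return o+d*(z-o[2])/d[2]
def tri(obs):  # [(s,uv),..] -> point, mean miss
    A=np.zeros((3,3));b=np.zeros(3);L=[]
    for s,uv in obs:
        o,d=ray(s,uv);P=np.eye(3)-np.outer(d,d);A+=P;b+=P@o;L.append((o,P))
    p=np.linalg.solve(A,b); return p,max(np.linalg.norm(P@(p-o)) for o,P in L)
def proj(s,p):
    K,T=s["mtx"],s["cam_to_world"]; c=T[:3,:3].T@(np.asarray(p)-T[:3,3]); return np.array([K[0,0]*c[0]/-c[2]+K[0,2],K[1,1]*-c[1]/-c[2]+K[1,2]])
def blobs(s,lo,hi,roi=None,amin=20):
    h=cv2.cvtColor(s["img"],cv2.COLOR_RGB2HSV); m=cv2.inRange(h,np.array(lo),np.array(hi))
    if roi: k=np.zeros_like(m);x0,y0,x1,y1=roi;k[y0:y1,x0:x1]=255;m&=k
    n,l,st,c=cv2.connectedComponentsWithStats(m); return [(st[i,4],c[i],l==i) for i in np.argsort(-st[:,4]) if i and st[i,4]>=amin]
E
python3 - <<'E'
from h import *
a,b=load("scene0"),load("side0")
def crop(s,x,y,w,h,f): return cv2.resize(s["img"][y:y+h,x:x+w,::-1],None,fx=f,fy=f,interpolation=cv2.INTER_CUBIC)
cv2.imwrite("pics/z1.png",np.hstack([crop(a,280,135,100,90,4),crop(b,200,105,100,90,4)]))
W=[]
for s,roi in((a,(145,240,200,285)),(b,(205,355,285,415))):
    h=cv2.cvtColor(s["img"],cv2.COLOR_RGB2HSV);x0,y0,x1,y1=roi
    print(h[y0:y1:6,(x0+x1)//2].tolist())
    # pale window blob: bright, enclosed by dark
    m=np.zeros(h.shape[:2],np.uint8); m[y0:y1,x0:x1]=(h[y0:y1,x0:x1,2]<120)
    c=max(cv2.findContours(m,cv2.RETR_EXTERNAL,cv2.CHAIN_APPROX_NONE)[0],key=cv2.contourArea)
    f=cv2.drawContours(np.zeros_like(m),[c],-1,1,-1); w=((f>0)&(m==0)).astype(np.uint8)
    n,l,st,ce=cv2.connectedComponentsWithStats(w);i=1+np.argmax(st[1:,4]);print(st[i],ce[i],cv2.boundingRect(c)); W.append((s,ce[i]))
    q=cv2.findContours((l==i).astype(np.uint8),cv2.RETR_EXTERNAL,cv2.CHAIN_APPROX_NONE)[0][0][:,0]
    P=np.array([plane(s,p,.029)[:2] for p in q],np.float32);print("win ellipse",cv2.fitEllipse(P))
print(tri(W))
for s,roi in((a,(280,135,380,225)),(b,(200,105,300,195))):
    for t in blobs(s,(3,150,120),(16,255,255),roi,5): print("orange",t[:2])
E
```

```text
[[26, 77, 244], [24, 89, 226], [43, 79, 207], [39, 32, 244], [38, 77, 236], [71, 148, 74], [16, 165, 48], [32, 127, 185]]
[160 251  22  16 255] [170.50196078 258.36470588] (155, 248, 35, 32)
win ellipse ((0.5267724394798279, -0.2986816465854645), (0.040287502110004425, 0.06518058478832245), 104.34549713134766)
[[31, 99, 207], [31, 99, 208], [41, 85, 159], [48, 69, 152], [34, 55, 233], [46, 14, 233], [35, 44, 232], [57, 73, 123], [63, 95, 51], [60, 102, 35]]
[215 397   2   4   4] [215.5 398.5] (213, 364, 65, 51)
win ellipse ((0.4821929633617401, -0.3191594183444977), (0.0009337469819001853, 0.0022978263441473246), 0.0)
(array([ 0.4768305 , -0.28919189, -0.02338467]), np.float64(0.003827708977017668))
orange (np.int32(250), array([289.58 , 140.188]))
orange (np.int32(83), array([314.71084337, 176.74698795]))
orange (np.int32(44), array([338.36363636, 141.56818182]))
orange (np.int32(22), array([361.5       , 135.81818182]))
orange (np.int32(21), array([340.0952381 , 135.76190476]))
orange (np.int32(171), array([277.01754386, 111.12280702]))
orange (np.int32(168), array([258.05357143, 167.375     ]))
orange (np.int32(45), array([287.33333333, 112.26666667]))
orange (np.int32(34), array([263.70588235, 111.73529412]))
orange (np.int32(10), array([233. , 156.5]))
orange (np.int32(10), array([231.2, 134.3]))
```

View pics/z1.png

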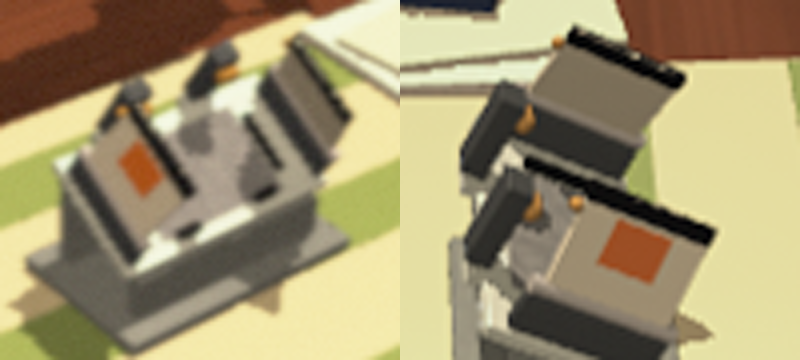

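The slope rises towards world -x, with the posts on the -x side. The near cover (world -y) is therefore the bed's +y "left" cover, and its pad shows at scene (315,177) and side (258,167).

```bash
cat >> h.py <<'E'
def window(s,z,roi):
    x0,y0,x1,y1=roi;h=cv2.cvtColor(s["img"],cv2.COLOR_RGB2HSV)
    m=np.zeros(h.shape[:2],np.uint8); m[y0:y1,x0:x1]=(h[y0:y1,x0:x1,2]<110)
    c=max(cv2.findContours(m,cv2.RETR_EXTERNAL,cv2.CHAIN_APPROX_NONE)[0],key=cv2.contourArea)
    f=cv2.drawContours(np.zeros_like(m),[cv2.convexHull(c)],-1,1,-1); f=cv2.erode(f,np.ones((3,3)));w=((f>0)&(h[...,2]>195)).astype(np.uint8)
    n,l,st,ce=cv2.connectedComponentsWithStats(w);i=1+np.argmax(st[1:,4])
    q=cv2.findContours((l==i).astype(np.uint8),cv2.RETR_EXTERNAL,cv2.CHAIN_APPROX_NONE)[0][0][:,0]
    P=np.array([plane(s,p,z)[:2] for p in q],np.float32)
    H=np.array([plane(s,p,z)[:2] for p in cv2.convexHull(c)[:,0]],np.float32)
    return ce[i],cv2.fitEllipse(P),cv2.minAreaRect(H)
def tool():
    s=r.get_state(); return np.array(s["tool_pos"]),R.from_quat(s["eef_rot"]),s
def move(pos,Rt=None):
    "numbers for a row: shift and turn from measured pose"
    p,Q,s=tool(); d=Q.inv().apply(np.asarray(pos)-p)/.15; w=(Q.inv()*(Rt if Rt is not None else Q)).as_rotvec()/(np.pi/2)
    print("pos",p.round(4),"shift",d.round(3),"turn",w.round(3),"F",s["contact_force"].round(1),"open",round(s["opening"],3),"grip",round(s["finger_force"],1),"t",s["clock"])
def down(yaw): # tool z down, tool y along world dir at yaw
    y=np.array([np.cos(yaw),np.sin(yaw),0]);z=np.array([0,0,-1.]);return R.from_matrix(np.c_[np.cross(y,z),y,z])
E
python3 - <<'E'
from h import *
a,b=load("scene0"),load("side0")
w=[window(a,.029,(145,240,200,285)),window(b,.029,(205,355,285,415))]
print(w,tri([(a,w[0][0]),(b,w[1][0])]))
print("padL",tri([(a,(314.7,176.7)),(b,(258.05,167.4))]))
c=load("wrist0"); p,Q,s=tool(); T=c["cam_to_world"]
print("cam in tool",Q.inv().apply(T[:3,3]-p).round(4),"axes",(Q.as_matrix().T@T[:3,:3]).round(3).tolist())
# bead/post correspondences
print("postL bead",tri([(a,(280+130/4,135+90/4)),(b,(200+515/4-100,105+175/4))]))
move((.48,.12,.40),down(0)); move((.48,.12,.40),down(np.pi))
print(Q.as_matrix().round(3).tolist())
E
```

```text
[(array([170.51813472, 258.21243523]), ((0.5265575051307678, -0.2984278202056885), (0.0337895005941391, 0.05799978971481323), 105.87682342529297), ((0.5406738519668579, -0.30516517162323), (0.11720112711191177, 0.07359053939580917), 12.272994041442871)), (array([242.88444444, 390.74222222]), ((0.5217485427856445, -0.31020739674568176), (0.01226985827088356, 0.06379781663417816), 96.96849822998047), ((0.5290234088897705, -0.3258112668991089), (0.09929211437702179, 0.04631582275032997), 4.41746187210083))] (array([ 0.52357851, -0.30147378,  0.0227393 ]), np.float64(0.004651098432357629))
padL (array([0.5714778 , 0.11499803, 0.13856862]), np.float64(0.0004919330573927024))
cam in tool [ 0.0809  0.0003 -0.147 ] axes [[0.001, 0.951, 0.309], [1.0, -0.0, -0.001], [-0.0, 0.309, -0.951]]
postL bead (array([0.51413201, 0.15077852, 0.15845918]), np.float64(0.0021918639946380165))
pos [0.2187 0.585  0.2381] shift [-2.717 -2.295 -1.076] turn [-0.001  0.001  0.772] F [ 0.6 -0.9 -0.4] open 1.0 grip 0.0 t 0.15
pos [0.2187 0.585  0.2381] shift [-2.717 -2.295 -1.076] turn [-1.000e-03 -1.000e-03 -1.228e+00] F [ 0.6 -0.9 -0.4] open 1.0 grip 0.0 t 0.15
[[-0.937, 0.35, -0.0], [0.35, 0.937, -0.001], [-0.0, -0.001, -1.0]]
```

```bash
python3 -m pendant '[1,-1,-0.45,-0.75,0,0,0.4, 1,-1,-0.45,-0.75,0,0,0.77, 1,-1,-0.45,-0.75,0,0,0.77, 1,-1,-0.45,-0.75,0,0,0.77, 1,-1,-0.45,-0.75,0,0,0.77, 1,-1,-0.45,-0.75,0,0,0.77, 1,-1,-0.45,-0.75,0,0,0.77, 1,-1,-0.45,-0.75,0,0,0.77, 1,-1,-0.45,-0.75,0,0,0.77]' 20; python3 - <<'E'
from h import *
move((.56,.245,.35),down(0)); print(r.get_state()["q"].round(2))
E
```

```text
clock: 1.05
tool_pos: [0.3355, 0.4695, 0.351]
eef_rot: [0.706, 0.708, -0.0, 0.0]
contact_force: [0.1, 0.8, 0.4]
opening: 1.002
finger_force: 0.0
pos [0.3355 0.4695 0.351 ] shift [-1.501  1.493  0.007] turn [-0.     0.     0.002] F [0.1 0.8 0.4] open 1.002 grip 0.0 t 1.05
[-1.11  0.51  0.13  1.57 -0.07  1.08 -0.96]
```

```bash
python3 -m pendant '[1,-0.33,0.33,0,0,0,0, 1,-0.66,0.66,0,0,0,0, 1,-1,1,0,0,0,0, 1,-1,1,0,0,0,0, 1,-1,1,0,0,0,0, 1,-1,1,0,0,0,0]'; python3 -m pendant '[1,-0.25,0.25,0,0,0,0, 1,-0.5,0.5,0,0,0,0, 1,-0.5,0.5,0,0,0,0, 1,-0.5,0.5,0,0,0,0, 1,-0.5,0.5,0,0,0,0]' ; python3 - <<'E'
from h import *
s=snap("wrist","w1"); print(s["cam_to_world"].round(3).tolist())
im=s["img"][...,::-1]; cv2.imwrite("pics/w1b.png",cv2.resize(im,(784,588),interpolation=cv2.INTER_CUBIC))
E
```

```text
clock: 1.65
tool_pos: [0.488, 0.3176, 0.3511]
eef_rot: [0.707, 0.707, -0.0, 0.001]
contact_force: [-0.2, 0.5, 0.1]
opening: 1.004
finger_force: 0.0
clock: 2.15
tool_pos: [0.5596, 0.2486, 0.3509]
eef_rot: [0.704, 0.71, 0.0, -0.001]
contact_force: [-0.8, 0.3, -0.0]
opening: 1.0
finger_force: 0.0
[[1.0, -0.01, 0.001, 0.559], [0.009, 0.952, 0.307, 0.329], [-0.004, -0.307, 0.952, 0.498], [0.0, 0.0, 0.0, 1.0]]
```

View pics/w1b.png

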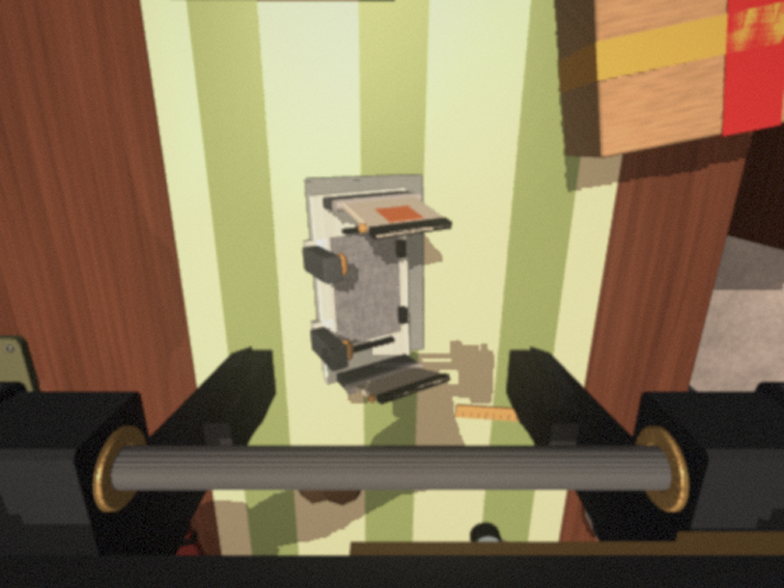

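w1 (pixels of the 784x588 view) shows the stand with its bed centre near (366,287), stops at (402,248) and (402,315), post tops at (322,263) and (329,348), and the right pad at (400,214). I'll take a second wrist view, shifted and lower.

```bash
python3 -m pendant '[1,-0.33,0,0.17,0,0,0, 1,-0.65,0,0.33,0,0,0, 1,-0.65,0,0.33,0,0,0, 1,-0.65,0,0.33,0,0,0]'; python3 - <<'E'
from h import *
s=snap("wrist","w2")
cv2.imwrite("pics/w2c.png",cv2.resize(s["img"][0:240,180:380,::-1],None,fx=2.5,fy=2.5,interpolation=cv2.INTER_CUBIC))
for n in("w1","w2"):
    t=load(n)
    for q in blobs(t,(3,170,100),(14,255,255),(200,0,360,300),6): print(n,"orange",q[0],q[1].round(1))
    for q in blobs(t,(0,0,0),(179,255,45),(200,0,330,275 if n=="w1" else 230),20): print(n,"black",q[0],q[1].round(1))
E
```

```text
clock: 2.6
tool_pos: [0.5607, 0.1477, 0.3012]
eef_rot: [0.706, 0.708, -0.001, -0.001]
contact_force: [0.0, 0.2, 1.4]
opening: 0.997
finger_force: 0.0
w1 orange 64 [282.8 152.4]
w2 orange 10 [283.9  47.4]
w2 orange 7 [291.7  47.3]
w2 orange 6 [276.5  46.3]
w2 black 33 [262.2  78. ]
w2 black 33 [287.4 100.7]
```

View pics/w2c.png

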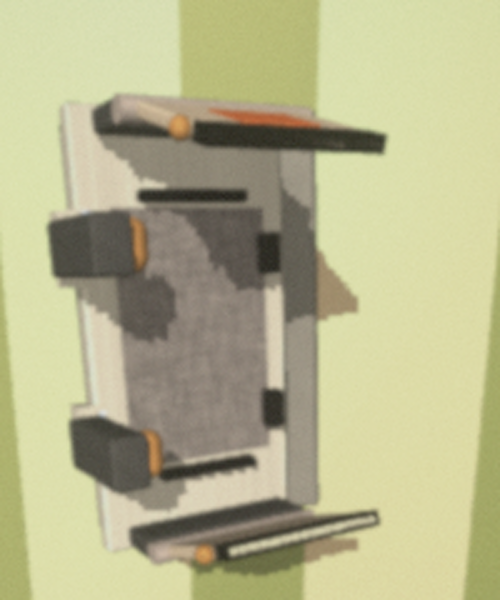

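w2 crop (2.5x, offset (180,0)): stops at (269,252) and (274,408), rails at (193,195) and (209,467), posts at left, and dark pad (120-267, 208-460). I'll triangulate the rails and stops from w1 and w2.

```bash
python3 - <<'E'
from h import *
for n,roi in(("w1",(215,140,330,275)),("w2",(195,30,340,230))):
    t=load(n); g=cv2.resize(t["img"],None,fx=4,fy=4,interpolation=cv2.INTER_CUBIC)
    v=g.max(2); x0,y0,x1,y1=[4*k for k in roi]
    m=np.zeros_like(v);m[y0:y1,x0:x1]=(v[y0:y1,x0:x1]<72)*255
    k,l,st,c=cv2.connectedComponentsWithStats(m)
    for i in range(1,k):
        if st[i,4]>100:
            q=np.argwhere(l==i)[:,::-1].astype(np.float32); R_=cv2.minAreaRect(q)
            print(n,st[i,4]//16,(c[i]/4-.375).round(1),(st[i,:4]/4).round(1),"rect",np.round(np.array(R_[1])/4,1),round(R_[2]))
E
```

```text
w1 210 [289.6 161.5] [264.  156.8  57.5  13.8] rect [ 7.6 57.8] 82
w1 20 [250.4 164.6] [245.8 163.2   9.5   3.2] rect [2.8 9.2] 81
w1 76 [285.9 177.1] [282.8 171.8   7.2  11.8] rect [11.5  7. ] 90
w1 17 [227.7 179.1] [223.2 177.2   8.8   5.2] rect [9.5 3.2] 21
w1 51 [287.3 224.6] [285.  220.    5.8  10.2] rect [ 5.5 10. ] 0
w1 285 [237.6 250.1] [225.8 235.5  21.5  28. ] rect [29.8 17.2] 76
w1 80 [264.8 245.8] [252.5 241.5  28.    9.5] rect [ 3.6 28.8] 75
w1 388 [266.1 263.7] [241.5 254.2  54.2  20.2] rect [ 8.2 55.5] 74
w1 77 [305.7 270.9] [290.  267.8  29.5   7.2] rect [ 4.  29.9] 75
w2 549 [292.3  54.7] [257.5  49.2  75.5  10.8] rect [75.3  8.7] 3
w2 79 [232.9  51.7] [219.8  50.   27.2   4.5] rect [27.1  3.6] 3
w2 166 [257.1  77.9] [236.   76.2  42.2   4.2] rect [ 4. 42.] 90
w2 139 [286.8 100.6] [282.2  93.5   9.8  16. ] rect [15.8  9.5] 90
w2 93 [288.9 162.7] [285.5 156.5   8.   13.8] rect [13.6  7.5] 88
w2 59 [223.  171.1] [214.5 168.   19.2   6.8] rect [19.5  5. ] 22
w2 118 [261.5 186.9] [244.5 183.   37.    8.8] rect [ 3.9 37.3] 81
w2 206 [265.3 207.2] [236.2 200.8  59.2  13.8] rect [ 4.3 59.7] 78
w2 55 [277.8 216.7] [266.8 209.8  37.5  14.5] rect [ 7.  38.7] 76
```

```bash
python3 - <<'E'
from h import *
a,b=load("w1"),load("w2")
P={}
for n,u,v in(("stopR",(285.9,177.1),(286.8,100.6)),("stopL",(287.3,224.6),(288.9,162.7)),("railL",(264.8,245.8),(261.5,186.9))):
    P[n]=tri([(a,u),(b,v)]);print(n,P[n][0].round(4),P[n][1].round(4))
# from known heights (check)
sR,sL=[plane(b,u,.069) for u in((286.8,100.6),(288.9,162.7))]
rR,rL=[plane(b,u,.088) for u in((257.1,77.9),(261.5,186.9))]
sR1,sL1=[plane(a,u,.069) for u in((285.9,177.1),(287.3,224.6))]
print("w2 stops",sR.round(4),sL.round(4),"len",np.linalg.norm(sR-sL),"rails",rR.round(4),rL.round(4),np.linalg.norm(rR-rL)); print("w1 stops",sR1.round(4),sL1.round(4))
for R_,L_ in((sR,sL),(rR,rL),(sR1,sL1)): d=L_-R_; print("bed y yaw",np.degrees(np.arctan2(d[1],d[0])))
E
```

```text
stopR [0.5686 0.2338 0.0701] 0.0
stopL [0.5719 0.1612 0.0679] 0.0001
railL [0.539  0.1351 0.0868] 0.0001
w2 stops [0.5686 0.2338 0.069 ] [0.572  0.1614 0.069 ] len 0.07252827795976534 rails [0.5359 0.2567 0.088 ] [0.5389 0.1354 0.088 ] 0.12129052190352416
w1 stops [0.5686 0.2336 0.069 ] [0.5718 0.1616 0.069 ]
bed y yaw -87.29761897070833
bed y yaw -88.5483993725394
bed y yaw -87.42948065488174
```

The measurements agree. Stop spacing is 72.5 mm (72 expected), rail spacing 121 mm, and heights 0.07 and 0.087. The bed centre is about (0.535, 0.196, 0.083) and bed x has a yaw of about -177.9°. Next I go to the jade.

```bash
python3 -m pendant '[1,-0.33,0,0,0,0,0, 1,-0.66,0,0,0,0,0, 1,-1,0,0,0,0,0, 1,-1,0,0,0,0,0, 1,-1,0,0,0,0,0]'; python3 -m pendant '[1,-0.33,0,0,0,0,0, 1,-0.66,0,0,0,0,0, 1,-1,0,0,0,0,0, 1,-1,0,0,0,0,0]'; python3 -m pendant '[1,-0.33,0,0.15,0,0,0.1, 1,-0.66,0,0.3,0,0,0.3, 1,-0.9,0,0.33,0,0,0.87, 1,-0.9,0,0.33,0,0,0.87, 1,-0.9,0,0.33,0,0,0.87, 1,-0.9,0,0.33,0,0,0.87, 1,-0.9,0,0.33,0,0,0.87, 1,-0.9,0,0.33,0,0,0.87, 1,-0.9,0,0.33,0,0,0.87, 1,-0.9,0,0.33,0,0,0.87, 1,-0.9,0,0.33,0,0,0.87]'; python3 - <<'E'
from h import *
s=snap("wrist","w3");print(r.get_state()["q"].round(2))
E
```

```text
clock: 3.15
tool_pos: [0.5633, -0.0004, 0.3026]
eef_rot: [0.706, 0.709, 0.001, 0.0]
contact_force: [0.2, 1.2, 0.4]
opening: 0.995
finger_force: 0.0
clock: 3.55
tool_pos: [0.5633, -0.1575, 0.3024]
eef_rot: [0.708, 0.706, -0.001, 0.002]
contact_force: [-0.2, -0.5, 0.1]
opening: 0.997
finger_force: 0.0
clock: 4.65
tool_pos: [0.5653, -0.2839, 0.252]
eef_rot: [0.994, 0.107, 0.0, -0.001]
contact_force: [0.7, 0.5, 0.1]
opening: 1.004
finger_force: 0.0
[ 0.13  0.73  0.5   1.55 -0.4   0.97 -0.6 ]
```

View pics/w3.png

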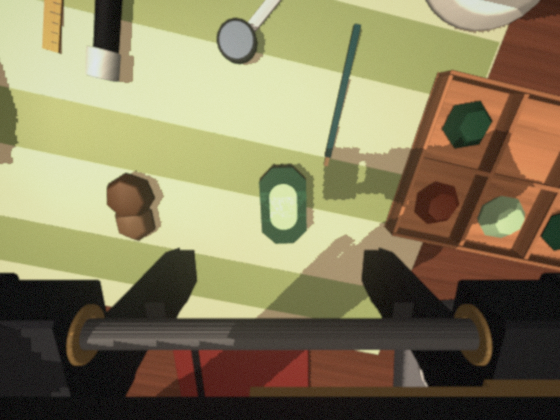

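w3 shows the jade at (283,204), aligned with the tool to within a few degrees and clear of its neighbours. The rough stone at (132,205) and pencil at (343,95) are both away from the fingers.

```bash
python3 - <<'E'
from h import *
s=load("w3"); a=load("scene0"); b=load("side0")
w=window(s,.029,(245,150,320,255)); print(w)
wa=window(a,.029,(145,240,200,285))[0]
print("3view",tri([(s,w[0]),(a,wa)]))
# outline long sides at top plane
g=cv2.resize(s["img"],None,fx=4,fy=4,interpolation=cv2.INTER_CUBIC);v=g.max(2);m=np.zeros_like(v);m[150*4:255*4,245*4:320*4]=(v[600:1020,980:1280]<120)*255
c=max(cv2.findContours(m,cv2.RETR_EXTERNAL,cv2.CHAIN_APPROX_NONE)[0],key=cv2.contourArea)[:,0]/4-.375
p,Q,_=tool()
for z in(.029,.016):
    P=np.array([plane(s,u,z) for u in c]); L=Q.inv().apply(P-p)
    ctr=(L.min(0)+L.max(0))/2; mid=abs(L[:,0]-ctr[0])<.025
    hi=L[mid&(L[:,1]>ctr[1])];lo=L[mid&(L[:,1]<ctr[1])]
    fh,fl=np.polyfit(hi[:,0],hi[:,1],1),np.polyfit(lo[:,0],lo[:,1],1)
    print(z,"extent",np.ptp(L,axis=0).round(4),"ctr tool",ctr.round(4),"world",(p+Q.apply(ctr)).round(4),"sides",fh.round(3),fl.round(3),np.degrees(np.arctan((fh[0]+fl[0])/2)))
E
```

```text
(array([283.14084507, 188.71830986]), ((0.5485713481903076, -0.29174989461898804), (0.0096080731600523, 0.02942865528166294), 9.470467567443848), ((0.5612402558326721, -0.2892065644264221), (0.03591413423418999, 0.056979965418577194), 10.919920921325684))
3view (array([ 0.55034944, -0.29716301,  0.0483131 ]), np.float64(0.007221523736908477))
0.029 extent [1.041e-01 6.580e-02 1.000e-04] ctr tool [-0.0382  0.0071  0.2231] world [ 0.5291 -0.2995  0.029 ] sides [0.176 0.043] [-0.023 -0.024] 4.35173663018527
0.016 extent [1.078e-01 6.810e-02 1.000e-04] ctr tool [-0.0424  0.0074  0.236 ] world [ 0.5251 -0.3006  0.016 ] sides [0.182 0.045] [-0.021 -0.025] 4.581219554432036
```

```bash
cat >> h.py <<'E'
def winblob(s,seed,thr=115,roi=40,f=4):
    x0,y0=int(seed[0])-roi,int(seed[1])-roi
    g=cv2.resize(s["img"][y0:y0+2*roi,x0:x0+2*roi],None,fx=f,fy=f,interpolation=cv2.INTER_CUBIC).max(2)
    k,l=cv2.connectedComponents((g>thr).astype(np.uint8)); m=(l==l[roi*f,roi*f]).astype(np.uint8)
    c=max(cv2.findContours(m,cv2.RETR_EXTERNAL,cv2.CHAIN_APPROX_NONE)[0],key=cv2.contourArea)[:,0]/f-.375+[x0,y0]
    return c,cv2.fitEllipse(c.astype(np.float32))
E
python3 - <<'E'
from h import *
s=load("w3");p,Q,_=tool()
for thr in(110,140,170):
    c,e=winblob(s,(283,204),thr); P=np.array([Q.inv().apply(plane(s,u,.029)-p)[:2] for u in c],np.float32)
    E=cv2.fitEllipse(P); print(thr,"px",np.round(e[0],1),"tool xy",np.round(E[0],4),"axes",np.round(E[1],4),"ang",round(E[2],1), "world",plane(s,e[0],.029).round(4))
a=load("scene0");b=load("side0");ca,ea=winblob(a,(170.5,258),130,22);cb,eb=winblob(b,(244,386),150,35); print(ea,eb)
print("tri", tri([(s,e[0]),(a,ea[0])]),tri([(s,e[0]),(b,eb[0])]),tri([(s,e[0]),(a,ea[0]),(b,eb[0])]))
# left side edge (no shadow): dark run start along rows, and right edge green/ shadow by saturation
h=cv2.cvtColor(s["img"],cv2.COLOR_RGB2HSV)
for y in(195,204,213): print(y,[tuple(int(k) for k in h[y,x]) for x in range(296,312,2)],[int(h[y,x,2]) for x in range(256,268)])
E
```

```text
110 px [282.3 206. ] tool xy [-0.0431  0.0029] axes [0.1176 0.1189] ang 69.8 world [ 0.5264 -0.2958  0.029 ]
140 px [282.9 206.4] tool xy [-0.0415  0.0036] axes [0.0382 0.0645] ang 88.0 world [ 0.526  -0.2966  0.029 ]
170 px [282.9 206.4] tool xy [-0.0414  0.0036] axes [0.0368 0.0632] ang 88.0 world [ 0.526  -0.2966  0.029 ]
((170.5524139404297, 258.2964782714844), (14.106731414794922, 21.446134567260742), 110.87407684326172) ((240.60110473632812, 381.8013916015625), (69.28121948242188, 79.05747985839844), 32.76089096069336)
tri (array([ 0.52482981, -0.2973449 ,  0.02633502]), np.float64(0.0006360835064269296)) (array([ 0.52370163, -0.29562136,  0.02891689]), np.float64(0.0023754290508487)) (array([ 0.52354624, -0.29611708,  0.02668707]), np.float64(0.003282238912926692))
195 [(44, 70, 190), (60, 75, 115), (58, 81, 110), (58, 77, 109), (60, 80, 115), (45, 85, 114), (34, 91, 118), (33, 99, 118)] [194, 190, 183, 155, 131, 119, 118, 119, 114, 111, 108, 112]
204 [(42, 71, 205), (55, 77, 120), (59, 80, 105), (58, 73, 98), (59, 74, 96), (41, 87, 109), (33, 92, 117), (33, 95, 115)] [229, 230, 224, 209, 159, 114, 104, 104, 104, 109, 110, 108]
213 [(41, 69, 208), (52, 79, 113), (57, 75, 105), (55, 80, 99), (56, 79, 103), (30, 68, 128), (19, 81, 170), (20, 84, 167)] [229, 229, 229, 223, 185, 135, 104, 99, 97, 98, 99, 98]
```

```bash
python3 -m pendant '[1,-0.28,0.02,0.3,0,0,-0.02, 1,-0.28,0.02,0.6,0,0,-0.02, 1,-0.28,0.02,0.9,0,0,-0.02, 1,-0.28,0.02,0.9,0,0,-0.02, 1,-0.28,0.02,0.9,0,0,-0.02]'; python3 - <<'E'
from h import *
s=snap("wrist","w4");p,Q,st=tool();print(p.round(4))
w3=load("w3");u3=winblob(w3,(282.9,206),150)[1][0];g=proj(s,(.526,-.2966,.029));print("expect px",g)
c,e=winblob(s,g,150,70,2);print("px",e, "world",plane(s,e[0],.029).round(4),"tri",tri([(s,e[0]),(w3,u3)]))
P=np.array([Q.inv().apply(plane(s,u,.029)-p)[:2] for u in c],np.float32);print(cv2.fitEllipse(P))
move((.526,-.2966,.007))
E
```

```text
clock: 5.2
tool_pos: [0.5236, -0.2983, 0.1176]
eef_rot: [0.993, 0.12, 0.0, -0.0]
contact_force: [0.0, -0.1, 0.5]
opening: 1.004
finger_force: 0.0
[ 0.5246 -0.2992  0.1191]
expect px [278.4294462  206.74636885]
px ((287.0865173339844, 198.64065551757812), (103.52779388427734, 124.14922332763672), 11.249178886413574) world [ 0.5342 -0.3017  0.029 ] tri (array([ 0.61307814, -0.27471727,  0.30265295]), np.float64(0.0004144984802524806))
((0.005146990530192852, 0.004337879363447428), (0.0822707936167717, 0.10408084094524384), 99.33291625976562)
pos [ 0.5246 -0.2992  0.1191] shift [ 0.011 -0.016  0.747] turn [0. 0. 0.] F [-0.2 -0.2  0.6] open 1.001 grip 0.0 t 5.25
```

View pics/w4.png

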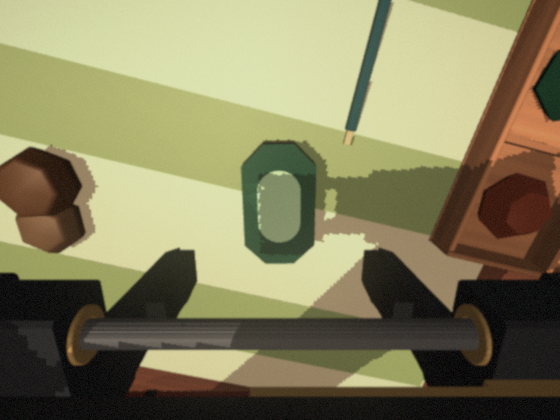

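w4: the jade's sides are at columns 243 and 315 and its window is at (279,206), with an expected position of (278,207). The fingers are centred on it, so I go down and grip.

```bash
python3 -m pendant '[1,0.01,-0.01,0.3,0,0,0, 1,0.01,-0.01,0.55,0,0,0, 1,0.01,-0.01,0.7,0,0,0, 1,0.01,-0.01,0.74,0,0,0, 1,0.01,-0.01,0.74,0,0,0, 0,0.01,-0.01,0.74,0,0,0, 0,0.01,-0.01,0.74,0,0,0, 0,0.01,-0.01,0.74,0,0,0, 0,0.01,-0.01,0.74,0,0,0, 0,0.01,-0.01,0.74,0,0,0, 0,0.01,-0.01,0.74,0,0,0]' 35; python3 -m pendant '[0,0,0,-0.1,0,0,0, 0,0,0,-0.4,0,0,0, 0,0,0,-0.7,0,0,0, 0,0,0,-1,0,0,0, 0,0,0,-1,0,0,0, 0,0,0,-1,0,0,0]'
```

```text
clock: 6.35
tool_pos: [0.5247, -0.2976, 0.0071]
eef_rot: [0.993, 0.119, 0.001, 0.001]
contact_force: [0.2, -0.5, 5.7]
opening: 0.652
finger_force: 33.7
clock: 6.95
tool_pos: [0.5237, -0.2959, 0.1565]
eef_rot: [0.993, 0.119, 0.0, -0.0]
contact_force: [-0.7, 1.4, -6.4]
opening: 0.654
finger_force: 33.7
```

The grip holds: opening 57 mm, 34 N. Now I carry it to the stand, turning as it goes.

```bash
python3 -m pendant '[0,0.1,-0.2,-0.3,0,0,-0.05, 0,0.2,-0.4,-0.6,0,0,-0.2, 0,0.41,-0.86,-0.87,0,0,-0.87, 0,0.41,-0.86,-0.87,0,0,-0.87, 0,0.41,-0.86,-0.87,0,0,-0.87, 0,0.41,-0.86,-0.87,0,0,-0.87, 0,0.41,-0.86,-0.87,0,0,-0.87, 0,0.41,-0.86,-0.87,0,0,-0.87, 0,0.41,-0.86,-0.87,0,0,-0.87, 0,0.41,-0.86,-0.87,0,0,-0.87, 0,0.41,-0.86,-0.87,0,0,-0.87, 0,0.41,-0.86,-0.87,0,0,-0.87]'; cat >> h.py <<'E'
B0=np.array([.535,.196,.083]);_yy=np.radians(-87.9);_y=np.array([np.cos(_yy),np.sin(_yy),0])
_h=np.cross(_y,[0,0,1.]);_z=-.5*_h+np.array([0,0,np.cos(np.pi/6)]);_x=np.cross(_y,_z);RB=np.c_[_x,_y,_z]
def bed(p): return B0+RB@np.asarray(p)
RT=R.from_matrix(np.c_[-_y,-_x,-_z])
E
python3 - <<'E'
from h import *
print(RB.round(3).tolist(),bed((.003,.0,.12)).round(4)); move(bed((.003,0.0015,.12)),RT)
E
```

```text
clock: 8.15
tool_pos: [0.5519, -0.1565, 0.2848]
eef_rot: [0.695, 0.719, -0.001, -0.002]
contact_force: [0.4, 1.0, -4.7]
opening: 0.657
finger_force: 33.7
[[-0.865, 0.037, 0.5], [-0.032, -0.999, 0.018], [0.5, 0.0, 0.866]] [0.5924 0.1981 0.1884]
pos [ 0.5519 -0.1565  0.2848] shift [2.343 0.35  0.645] turn [ 0.331 -0.002 -0.002] F [ 0.4  1.  -4.7] open 0.657 grip 33.7 t 8.15
```

```bash
python3 -m pendant '[0,0.2,0.1,0,0,0,0, 0,0.5,0.2,0,0,0,0, 0,0.8,0.3,0,0,0,0, 0,1,0.35,0,0,0,0, 0,1,0.35,0,0,0,0, 0,1,0.35,0,0,0,0]'; python3 -m pendant '[0,0.2,0,0,0.05,0,0, 0,0.5,0,0,0.15,0,0, 0,0.8,0,0,0.25,0,0, 0,1,0,0,0.33,0,0, 0,1,0,0,0.33,0,0, 0,1,0,0,0.33,0,0, 0,1,0,0,0.33,0,0]';  python3 - <<'E'
from h import *
move(bed((.003,0.0015,.12)),RT)
E
```

```text
clock: 8.75
tool_pos: [0.5998, -0.0041, 0.2856]
eef_rot: [0.694, 0.72, -0.001, -0.001]
contact_force: [-1.2, -0.8, -4.8]
opening: 0.655
finger_force: 33.7
clock: 9.45
tool_pos: [0.5957, 0.142, 0.2872]
eef_rot: [0.673, 0.694, -0.184, -0.177]
contact_force: [-0.9, -1.0, -5.3]
opening: 0.653
finger_force: 33.7
pos [0.5957 0.142  0.2872] shift [0.367 0.315 0.577] turn [ 0.005 -0.    -0.004] F [-0.9 -1.  -5.3] open 0.653 grip 33.7 t 9.45
```

```bash
python3 -m pendant '[0,0.2,0.16,0.1,0,0,0, 0,0.37,0.31,0.3,0.005,0,0, 0,0.37,0.31,0.58,0.005,0,0, 0,0.37,0.31,0.58,0.005,0,0, 0,0.37,0.31,0.58,0.005,0,0]';  python3 - <<'E'
from h import *
snap("wrist","w5");snap("side","s5");c=snap("scene","c5")
a=cv2.imread("pics/w5.png"); s=load("s5")["img"][90:230,170:330,::-1];d=c["img"][100:240,260:420,::-1]
a=cv2.resize(a,(480,360)); cv2.imwrite("pics/m5.png",np.hstack([a,cv2.resize(np.vstack([s,d]),(320,560))[:360] if 0 else cv2.resize(np.vstack([s,d]),(206,360))]))
move(bed((.003,0.0015,.005)),RT)
E
```

```text
clock: 9.95
tool_pos: [0.5904, 0.1978, 0.1896]
eef_rot: [0.672, 0.694, -0.187, -0.18]
contact_force: [2.0, -0.9, -3.6]
opening: 0.652
finger_force: 33.7
pos [0.593 0.199 0.191] shift [-0.018  0.001  0.784] turn [ 0.003 -0.002 -0.002] F [-0.4 -0.3 -4.8] open 0.653 grip 33.7 t 10.1
```

View pics/m5.png

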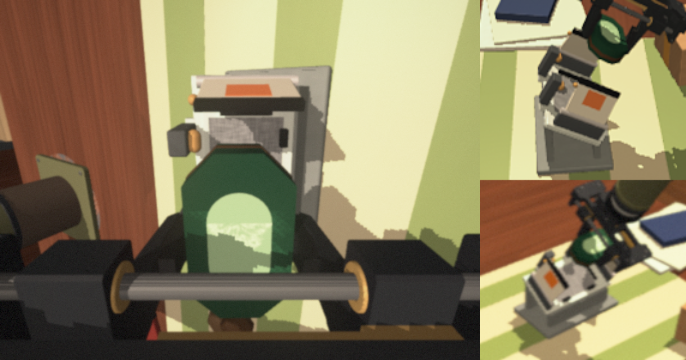

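m5: the slab is held window up, square to the bed, and its far end at (238,150) lies between the post at (185,140) and the stop at (284,137). I descend along the bed normal.

```bash
python3 -m pendant '[0,-0.02,0,0.15,0,0,0, 0,-0.02,0,0.35,0,0,0, 0,-0.02,0,0.55,0,0,0, 0,-0.02,0,0.65,0,0,0, 0,-0.02,0,0.68,0,0,0, 0,-0.02,0,0.68,0,0,0]';  python3 - <<'E'
from h import *
move(bed((.003,0.0015,.005)),RT)
s=snap("wrist","w6")
E
```

```text
clock: 10.7
tool_pos: [0.5409, 0.1953, 0.1009]
eef_rot: [0.671, 0.695, -0.186, -0.18]
contact_force: [0.0, 0.3, -5.7]
opening: 0.658
finger_force: 33.7
pos [0.5409 0.1953 0.1009] shift [-0.004  0.006  0.09 ] turn [ 0.    -0.001 -0.001] F [ 0.   0.3 -5.7] open 0.658 grip 33.7 t 10.7
```

View pics/w6.png

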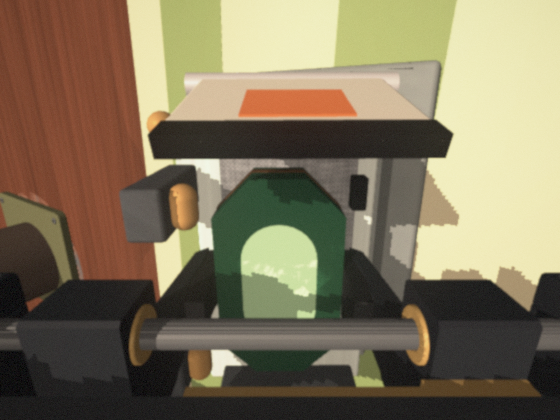

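w6: the slab's low side is at column 344, inside the stop's face at 351, and its end is clear of the cover at row 170. I continue slowly.

```bash
python3 -m pendant '[0,0,0,0.03,0,0,0, 0,0,0,0.06,0,0,0, 0,0,0,0.07,0,0,0, 0,0,0,0.07,0,0,0, 0,0,0,0.07,0,0,0]';  python3 -m pendant '[0,0,0,0.01,0,0,0, 0,0,0,0.015,0,0,0, 0,0,0,0.015,0,0,0]'; python3 - <<'E'
from h import *
p,Q,_=tool();print((RB.T@(p-B0)).round(4)); move(bed((.003,0.0015,.005)),RT)
E
```

```text
clock: 11.25
tool_pos: [0.5343, 0.1952, 0.0908]
eef_rot: [0.671, 0.695, -0.187, -0.181]
contact_force: [-0.5, -1.4, -5.2]
opening: 0.652
finger_force: 33.7
clock: 11.55
tool_pos: [0.5337, 0.1952, 0.0896]
eef_rot: [0.671, 0.695, -0.186, -0.18]
contact_force: [1.3, -0.1, -0.4]
opening: 0.66
finger_force: 33.7
[0.0044 0.0008 0.005 ]
pos [0.5337 0.1952 0.0896] shift [-0.005  0.009  0.   ] turn [-0.001 -0.001 -0.001] F [ 1.3 -0.1 -0.4] open 0.66 grip 33.7 t 11.55
```

```bash
python3 -m pendant '[0,0,0.005,0.008,0,0,0, 0,0,0.005,0.008,0,0,0, 0,0,0.005,0.008,0,0,0]'; python3 - <<'E'
from h import *
p,Q,s=tool();print((RB.T@(p-B0)).round(4),"F bed",(RB.T@s["contact_force"]).round(1),s["moment"].round(2))
snap("wrist","w7");c=snap("scene","c7");b=snap("side","s7")
E
```

```text
clock: 11.85
tool_pos: [0.5337, 0.1952, 0.0895]
eef_rot: [0.671, 0.695, -0.187, -0.181]
contact_force: [1.5, -1.6, 8.9]
opening: 0.659
finger_force: 33.7
[0.0044 0.0007 0.005 ] F bed [3.2 1.7 8.4] [-0.28  0.05  0.02]
```

Firm contact at the expected height with the tilt matching, so it's flat and held. I release gently and back out along the normal.

```bash
python3 -m pendant '[0.7,0,0,0,0,0,0, 0.75,0,0,0,0,0,0, 0.8,0,0,0,0,0,0, 0.8,0,0,0,0,0,0, 0.8,0,0,0,0,0,0]'; python3 -m pendant '[0.8,0,0,-0.1,0,0,0, 0.8,0,0,-0.4,0,0,0, 0.8,0,0,-0.7,0,0,0, 0.8,0,0,-1,0,0,0, 0.8,0,0,-1,0,0,0]'; python3 - <<'E'
from h import *
s=snap("wrist","w8");c=snap("scene","c8");b=snap("side","s8")
f=lambda i:cv2.resize(i[...,::-1],(400,300))
cv2.imwrite("pics/m8.png",np.vstack([np.hstack([f(s["img"]),f(b["img"][80:230,160:360])]),]))
p,Q,_=tool();print((RB.T@(p-B0)).round(4))
E
```

```text
clock: 12.5
tool_pos: [0.5329, 0.1951, 0.0873]
eef_rot: [0.671, 0.695, -0.187, -0.181]
contact_force: [-0.5, 0.4, -0.4]
opening: 0.798
finger_force: 0.0
clock: 13.0
tool_pos: [0.6133, 0.1978, 0.2219]
eef_rot: [0.672, 0.696, -0.182, -0.177]
contact_force: [1.4, 0.5, -0.3]
opening: 0.803
finger_force: 0.0
[0.0038 0.001  0.1517]
```

View pics/m8.png

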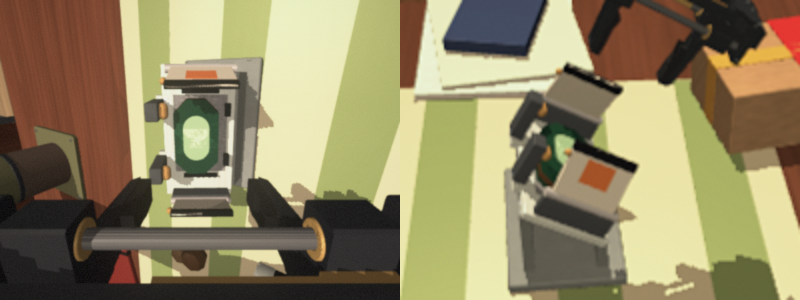

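m8: the slab lies flat on the pad between the stops and rails, window up. I close the fingers and go outside the right cover (bed -y).

```bash
python3 -m pendant '[0,0.2,0.02,0,0,0,0, 0,0.45,0.02,0,0,0,0, 0,0.71,0.02,0,0,0,0, 0,0.71,0.02,0,0,0,0, 0,0.71,0.02,0,0,0,0]' 20; python3 -m pendant '[0,0,0,0.2,0,0,0, 0,0,0,0.4,0,0,0, 0,0,0,0.57,0,0,0, 0,0,0,0.57,0,0,0, 0,0,0,0.57,0,0,0]'; cat >> h.py <<'E'
def push(sgn):  # sgn=-1 right cover, +1 left cover: rows for closed fingers along the arc
    p,Q,s=tool(); c=RB.T@(p-B0); print("bed",c.round(4),"F",(RB.T@s["contact_force"]).round(1),"open",round(s["opening"],2)); move(p,RT)
    for th,S in((1.25,38),(1.0,39),(.75,40),(.5,41),(.35,42),(.2,43),(.1,43),(0,43),(-.06,43)):
        y=85-S*np.cos(th)+6*np.sin(th)+9; z=30+S*np.sin(th)+6*np.cos(th)
        d=(np.array([0,sgn*y,z])/1000-c)/.15; print(th,"rows",(-d[[1,0,2]]).round(3), "bed y,z",round(sgn*y,1),round(z,1))
E
python3 -c "
from h import *
push(-1)"
```

```text
clock: 13.65
tool_pos: [0.6054, 0.3049, 0.2137]
eef_rot: [0.67, 0.695, -0.189, -0.181]
contact_force: [0.5, -0.1, -0.6]
opening: 0.372
finger_force: 0.0
clock: 14.15
tool_pos: [0.5646, 0.3014, 0.1419]
eef_rot: [0.671, 0.694, -0.188, -0.181]
contact_force: [0.3, -0.0, 0.4]
opening: 0.003
finger_force: 0.0
bed [ 0.0005 -0.1042  0.0678] F [-0.1  0.   0.5] open 0.0
pos [0.5646 0.3014 0.1419] shift [0. 0. 0.] turn [-0.002 -0.    -0.002] F [ 0.3 -0.   0.4] open 0.003 grip 0.0 t 14.15
1.25 rows [-0.11   0.003 -0.001] bed y,z -87.7 68.0
1.0 rows [-0.175  0.003  0.011] bed y,z -78.0 66.1
0.75 rows [-0.236  0.003  0.041] bed y,z -68.8 61.7
0.5 rows [-0.289  0.003  0.086] bed y,z -60.9 54.9
0.35 rows [-0.317  0.003  0.118] bed y,z -56.6 50.0
0.2 rows [-0.341  0.003  0.156] bed y,z -53.0 44.4
0.1 rows [-0.349  0.003  0.183] bed y,z -51.8 40.3
0 rows [-0.355  0.003  0.212] bed y,z -51.0 36.0
-0.06 rows [-0.357  0.003  0.229] bed y,z -50.7 33.4
```

```bash
python3 -m pendant '[0,-0.06,0,0,0,0,0, 0,-0.11,0,0,0,0,0, 0,-0.14,0,0.005,0,0,0, 0,-0.175,0,0.011,0,0,0, 0,-0.21,0,0.025,0,0,0, 0,-0.24,0,0.041,0,0,0, 0,-0.265,0,0.063,0,0,0, 0,-0.29,0,0.086,0,0,0, 0,-0.317,0,0.118,0,0,0, 0,-0.317,0,0.118,0,0,0]'; python3 -m pendant '[0,-0.012,0,0.02,0,0,0, 0,-0.024,0,0.038,0,0,0, 0,-0.03,0,0.052,0,0,0, 0,-0.034,0,0.065,0,0,0, 0,-0.036,0,0.08,0,0,0, 0,-0.038,0,0.094,0,0,0, 0,-0.038,0,0.1,0,0,0, 0,-0.038,0,0.1,0,0,0]'; python3 -c "
from h import *
push(-1)"
```

```text
clock: 15.15
tool_pos: [0.5569, 0.2548, 0.1262]
eef_rot: [0.671, 0.695, -0.187, -0.181]
contact_force: [1.0, 1.9, 0.8]
opening: 0.008
finger_force: 0.7
clock: 15.95
tool_pos: [0.5508, 0.249, 0.1153]
eef_rot: [0.671, 0.695, -0.186, -0.18]
contact_force: [4.2, 1.8, 12.2]
opening: 0.006
finger_force: 6.1
bed [ 0.0008 -0.0524  0.0368] F [ 2.5 -1.7 12.7] open 0.01
pos [0.5508 0.249  0.1153] shift [0. 0. 0.] turn [-0.    -0.001 -0.001] F [ 4.2  1.8 12.2] open 0.006 grip 6.1 t 15.95
1.25 rows [ 0.235  0.005 -0.207] bed y,z -87.7 68.0
1.0 rows [ 0.17   0.005 -0.195] bed y,z -78.0 66.1
0.75 rows [ 0.109  0.005 -0.165] bed y,z -68.8 61.7
0.5 rows [ 0.056  0.005 -0.121] bed y,z -60.9 54.9
0.35 rows [ 0.028  0.005 -0.088] bed y,z -56.6 50.0
0.2 rows [ 0.004  0.005 -0.051] bed y,z -53.0 44.4
0.1 rows [-0.004  0.005 -0.023] bed y,z -51.8 40.3
0 rows [-0.01   0.005  0.006] bed y,z -51.0 36.0
-0.06 rows [-0.011  0.005  0.023] bed y,z -50.7 33.4
```

```bash
python3 -m pendant '[0,0,0,0.01,0,0,0, 0,0,0,0.014,0,0,0, 0,0,0,0.014,0,0,0]'; python3 -c "
from h import *
p,Q,s=tool();print((RB.T@(p-B0)).round(4))"; python3 -m pendant '[0,0,0,-0.1,0,0,0, 0,0,0,-0.4,0,0,0, 0,0,0,-0.8,0,0,0, 0,0,0,-0.8,0,0,0, 0,0,0,-0.8,0,0,0]'; python3 - <<'E'
from h import *
s=snap("wrist","w9");b=snap("side","s9")
f=lambda i:cv2.resize(i[...,::-1],(400,300))
cv2.imwrite("pics/m9.png",np.hstack([f(s["img"]),f(b["img"][80:230,160:360])]))
p,Q,_=tool();print((RB.T@(p-B0)).round(4))
E
```

```text
clock: 16.25
tool_pos: [0.5507, 0.249, 0.115]
eef_rot: [0.671, 0.695, -0.185, -0.18]
contact_force: [4.6, 1.1, 19.1]
opening: 0.006
finger_force: 9.5
[ 0.0007 -0.0524  0.0365]
clock: 16.75
tool_pos: [0.6103, 0.2495, 0.2159]
eef_rot: [0.672, 0.694, -0.187, -0.179]
contact_force: [-0.3, -0.8, 0.7]
opening: 0.005
finger_force: 0.0
[ 0.0006 -0.0513  0.1506]
```

View pics/m9.png

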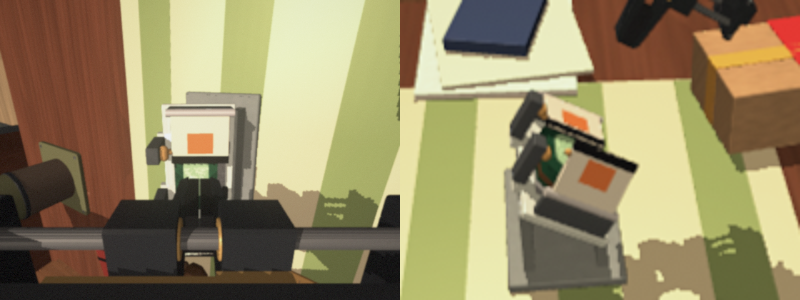

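m9: the right cover is shut flat with its pad facing up at (200,143). Now the left one.

```bash
python3 -m pendant '[0,-0.2,0,0,0,0,0, 0,-0.5,0,0,0,0,0, 0,-0.8,0,0,0,0,0, 0,-1,0,0,0,0,0, 0,-1,0,0,0,0,0, 0,-1,0,0,0,0,0]'; python3 -m pendant '[0,-0.05,0,0.1,0,0,0, 0,-0.05,0,0.3,0,0,0, 0,-0.05,0,0.55,0,0,0, 0,-0.05,0,0.55,0,0,0, 0,-0.05,0,0.55,0,0,0]'; python3 -c "
from h import *
push(1)"
```

```text
clock: 17.45
tool_pos: [0.6127, 0.1006, 0.2141]
eef_rot: [0.671, 0.694, -0.188, -0.182]
contact_force: [1.4, 0.5, 0.5]
opening: 0.008
finger_force: 0.0
clock: 17.95
tool_pos: [0.5727, 0.0938, 0.144]
eef_rot: [0.67, 0.695, -0.188, -0.181]
contact_force: [-0.3, -0.8, -0.3]
opening: 0.006
finger_force: 0.0
bed [0.0011 0.1035 0.0698] F [ 0.2  0.8 -0.4] open 0.01
pos [0.5727 0.0938 0.144 ] shift [0. 0. 0.] turn [-0.003 -0.     0.001] F [-0.3 -0.8 -0.3] open 0.006 grip 0.0 t 17.95
1.25 rows [0.105 0.007 0.013] bed y,z 87.7 68.0
1.0 rows [0.17  0.007 0.025] bed y,z 78.0 66.1
0.75 rows [0.231 0.007 0.055] bed y,z 68.8 61.7
0.5 rows [0.284 0.007 0.099] bed y,z 60.9 54.9
0.35 rows [0.312 0.007 0.132] bed y,z 56.6 50.0
0.2 rows [0.336 0.007 0.169] bed y,z 53.0 44.4
0.1 rows [0.344 0.007 0.197] bed y,z 51.8 40.3
0 rows [0.35  0.007 0.226] bed y,z 51.0 36.0
-0.06 rows [0.352 0.007 0.243] bed y,z 50.7 33.4
```

```bash
python3 -m pendant '[0,0.06,0.005,0.01,0,0,0, 0,0.105,0.005,0.013,0,0,0, 0,0.14,0.005,0.018,0,0,0, 0,0.17,0.005,0.025,0,0,0, 0,0.2,0.005,0.04,0,0,0, 0,0.23,0.005,0.055,0,0,0, 0,0.258,0.005,0.077,0,0,0, 0,0.284,0.005,0.1,0,0,0, 0,0.312,0.005,0.132,0,0,0, 0,0.312,0.005,0.132,0,0,0]'; python3 -m pendant '[0,0.012,0,0.02,0,0,0, 0,0.024,0,0.038,0,0,0, 0,0.03,0,0.052,0,0,0, 0,0.034,0,0.065,0,0,0, 0,0.036,0,0.08,0,0,0, 0,0.038,0,0.094,0,0,0, 0,0.038,0,0.102,0,0,0, 0,0.038,0,0.11,0,0,0, 0,0.038,0,0.11,0,0,0]'; python3 -c "
from h import *
push(1)" | head -2
```

```text
clock: 18.95
tool_pos: [0.5619, 0.1387, 0.1263]
eef_rot: [0.671, 0.695, -0.187, -0.181]
contact_force: [1.3, -1.6, 0.7]
opening: 0.005
finger_force: 0.7
clock: 19.85
tool_pos: [0.5552, 0.1446, 0.1149]
eef_rot: [0.671, 0.695, -0.186, -0.18]
contact_force: [4.4, -2.2, 17.0]
opening: 0.006
finger_force: 8.3
bed [0.0001 0.0521 0.0368] F [ 4.8  2.3 16.8] open 0.01
pos [0.5552 0.1446 0.1149] shift [0. 0. 0.] turn [ 0.    -0.001 -0.001] F [ 4.4 -2.2 17. ] open 0.006 grip 8.3 t 19.85
```

Same height and force as the right cover when shut. I back away and check.

```bash
python3 -m pendant '[0,0,0,0.008,0,0,0, 0,0,0,0.008,0,0,0, 0,0,0,-0.1,0,0,0, 0,0,0,-0.4,0,0,0, 0,0,0,-0.8,0,0,0, 0,0,0,-1,0,0,0, 0,0,0,-1,0,0,0]'; python3 -m pendant '[0,0.4,0,-0.1,0,0,0, 0,0.8,0,-0.2,0,0,0, 0,1,0,-0.3,0,0,0, 0,1,0,-0.3,0,0,0, 0,1,0,-0.3,0,0,0, 0,1,0,-0.3,0,0,0]'; python3 - <<'E'
from h import *
s=snap("wrist","w10");b=snap("side","s10")
f=lambda i:cv2.resize(i[...,::-1],(400,300),interpolation=cv2.INTER_CUBIC)
cv2.imwrite("pics/m10.png",np.hstack([f(s["img"][60:330,120:480]),f(b["img"][80:230,160:360])]))
# pads vs predicted shut positions, and loose things moved?
for y in(-51,51): print("pred shut",y,proj(s,bed((0,y/1000,.036))).round(1),proj(b,bed((0,y/1000,.036))).round(1))
for t,n,roi in((s,"w",(200,0,340,350)),(b,"s",(200,105,300,195))):
    for q in blobs(t,(3,150,100),(14,255,255),roi,25)[:4]: print(n,q[0],q[1].round(1))
print(np.argwhere(cv2.absdiff(b["img"],load("side0")["img"])[210:].max(2)>60).shape, r.get_state()["contact_force"].round(1))
E
```

```text
clock: 20.55
tool_pos: [0.6325, 0.1483, 0.2457]
eef_rot: [0.671, 0.696, -0.182, -0.179]
contact_force: [-0.6, 0.4, 0.5]
opening: 0.003
finger_force: 0.0
clock: 21.15
tool_pos: [0.6456, 0.297, 0.2793]
eef_rot: [0.671, 0.694, -0.188, -0.182]
contact_force: [-0.0, 0.2, -0.0]
opening: -0.0
finger_force: 0.0
pred shut -51 [280.  219.7] [246.3 139.8]
pred shut 51 [280.  295.1] [249.6 167.6]
w 487 [280.3 219.9]
w 26 [278.6 296.4]
s 639 [277.2 111.7]
s 93 [250.7 167.7]
s 65 [247. 140.]
(11878, 2) [-0.3 -0.4 -0.4]
```

View pics/m10.png

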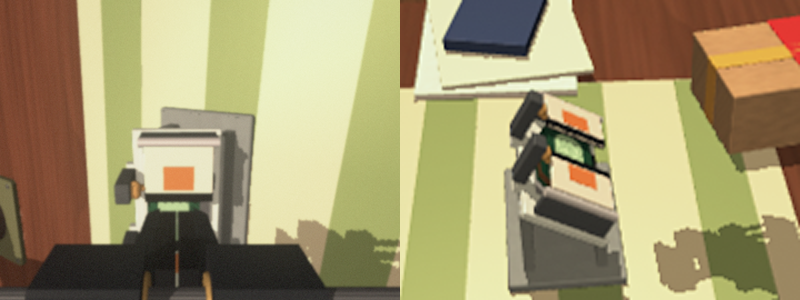

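m10: both covers are shut, with side-view pads at (247,140) and (251,168), within about a pixel of the predicted shut positions. The slab's window shows between them. I hand in.

```bash
python3 -c "
from plant import r
print(r.finish_job())"
```

```text
the job is handed in; nothing more can be done
None
```

The jade slab lies window up on the bed with both covers shut over its ends; I handed the job in after about 21 s of robot time, and the hand-in returned no verdict.

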